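# Fit a format plate into the sealer bed and cam it tight

### The arm

A 6-joint arm with a two-finger parallel gripper is mounted at the origin on a cart in front of the work surface, level with it; the furniture and walls round the work are solid. World frame = base frame: x ahead of the robot, y to its left, z up, the work surface at z = 0. Lengths are in mm, angles in degrees, forces in N, time in s.
With the tool pointing down it reaches from about 300 to 850 mm from the base axis. Payload 4.2 kg.
Tool frame: the origin (TCP) lies at the very end of the fingers, on their centre line; the grasp point (between the pads) lies 19 mm behind it (env.grasp_offset is the distance from the TCP to the grasp point, in mm); z points along the fingers, y is the line along which they close (so a half turn about z gives the same grasp; the last joint's range is limited). The gripper opens to 91 mm and grips with 3 to 60 N. Pads are 32 mm wide; open, the fingers measure 118 mm over their backs; the gripper's body (76 mm by 178 mm) begins 60 mm behind the grasp point.
Start: joints at [66.692, 18.312, 89.639, -0, 72.044, -1.146], TCP at [216.91, 532.537, 190.476] pointing down, gripper open.
Joint ranges: [-177.97, 177.97], [-48.28, 115.42], [12.27, 149.76], [-77.06, 257.06], [2.81, 150.46], [-146.56, 146.56]. Speed limits (degrees/s): [147.25, 147.25, 180, 180, 180, 180].

### API

Orientations are given as [roll, pitch, yaw] about the fixed x, y, z axes, in that order (R = Rz(yaw) Ry(pitch) Rx(roll)).
In Python, from workcell import env gives the robot as it stands. The module is installed in compiled form; this text tells all that it offers.
- The arm moves only by the tool send_rows, never from a script. Its argument "motion" is a list of rows, each an object of numbers: "tx", "ty", "tz": the shift along the tool's x, y, z in units of 500 mm (1.0 is 500 mm); "rx", "ry", "rz": the turn, a rotation vector about the tool's x, y, z in units of 30 degrees (1.0 is 30 degrees); "gripper": the closure, from -1 (fully open) to 1 (shut). In form: [{"tx": .., "ty": .., "tz": .., "rx": .., "ry": .., "rz": .., "gripper": ..}, ...]. A call has 1 to 12 rows; each row shifts and turns the commanded pose from where the row before left it, along the tool's axes as they then stand; what a row does not reach is not made up. A row lasts 1/8 s, in which the tool goes at most 62.5 mm and 10.7 degrees, less where a joint would pass 70% of its speed; a pose out of reach is approached as far as the arm can. A call with a number of a shift or a turn outside -1 to 1 is refused whole. A call with a gripper value outside its range is refused whole. The fingers move at their own pace and stop on an object; "grip_force" is the grip in N (left out, the last holds). Time passes only in rows, so rows that do not move let the fingers close. It gives the time, the measured TCP pose, the force, the opening and the grip force at its end, in the units of the state.
- env.state(): the state, without advancing time (a new reading comes with each control period).
- env.grab_frame(name): name is "scene" or "top" or "wrist"; returns a dict with "frame" (400x640x3 uint8, red, green, blue), "vertical_fov" (degrees; the focal length in pixels is half the picture's height over the tangent of half this angle, whatever the lens; pixels are square), "cx", "cy" (the principal point, pixels), "rvec" (rotation vector, rad) and "tvec" (3), from world to camera coordinates, as OpenCV has them; the wrist camera has in their place "T_tool_cam" (4x4, takes a point from camera to tool coordinates, whose origin is the TCP and whose axes are the flange's). Camera axes: x right, y down, z forward; pixel columns grow to the right and rows downward; lengths in mm; the calibration is good to about 2 mm. A picture is of the moment at which its call begins: read the wrist's pose just before it. There is no depth.
- env.job_done(): hands the job in; it is judged then, once.
The state is a dict: "time_s": time; "qpos": joint angles; "qvel": joint speeds; "effort": joint torques, N m; "ee_pos": TCP position; "ee_rot": TCP orientation; "force": force on the tool from outside, world axes, zero at the start; "torque": the same for the moment, N m; "gripper_width": finger opening in mm; "gripper_force": force on a finger pad.
Only numpy, scipy, OpenCV 4.12 (cv2) and the standard library are available. Lean on these libraries where they do the work, as an engineer would, in place of code of your own. Each camera call takes 0.05 s, during which the arm holds its last target. There are 200 camera calls.

### The job

Get the tray sealer ready for six-cavity work: swing its cam lock fully open, set the format plate with six cavities (orange rims) flat on the blue bed with its pin towards the lock, slide it in under the two clamp toes, then turn the lock lever clockwise to its end so that the hook draws the plate tight against the stop. Let go of it all; leave the two-cavity plate (blue rims) and the things lying around where they are.

Things in the scene. Friction and masses are not known exactly. Their poses are not given: they have to be found in the camera images.
- pocket (a point): Middle of the stop face of the fixed blue bed, at the height of its aluminium top, 30 mm above the worktop. Axes: x is the way a plate slides in, y to the left of that, z up. The bed is 166 wide; its free top runs from x = -190 (open end, no wall) to the stop at x = 0
- toe_tip (a point): Point at the bed's top midway between the tips of the two dark steel clamp toes, x = -18 from the stop; axes as for the pocket. The toes overhang the bed from here to the stop at y = 16 to 72 and -16 to -72, undersides 11.5 and tops 20 mm above the bed (screw heads to 23). The middle between them is open above, for the plate's bolt and pin
- guide_mouth (a point): Point at the bed's top in the middle of the mouth of the two low side guides, x = -72 from the stop. The guides are 9.5 mm high, 133 mm apart here, narrowing to 123 mm at x = -45 and on to the stop
- plungers (a point): Point on the stop face midway between two small brass spring plungers 72 mm apart. They stand out 6 mm and push a plate back, with about 2 N in all when first touched and 8 N when fully pressed in. A plate pushed home and let go comes back by up to 6 mm, still under the toes and within reach of the hook, which then draws it in
- lock_axis (a point): Axis of the cam lock, at the height of the bed's top, 46 mm beyond the stop; axes as for the pocket. The lock is a steel disc of 72 mm diameter with a spiral hook slot, from 7.5 to 17 mm above the bed, with a flat lever on it up to 22 mm above the bed
- cam_lock (a joint): Angle of the lock, rad: 0 open (mouth of the slot faces the incoming pin), 3.14 locked; grows clockwise seen from above. At angle a the lever points along (sin a, cos a) in the bed's x, y: from +y over the far side to -y. Stays where it is left; turning takes under 0.25 N m. Above about 0.35 the hook bars the pin's way in; 0 to 0.25 lets it in
- knob_grip (a point): Black upright knob on the end of the lever, 17 mm diameter, 45 mm from the lock axis, spinning freely on its own upright axis, from 22.5 to 62.5 mm above the bed; this point is on its axis, 46.5 mm above the bed
- six_plate_grip (a point): Middle of the handle bar of the loose six-cavity format plate (aluminium, orange rims, 0.27 to 0.53 kg), 42 mm above the plate's underside. x points to the plate's front, z up. The bar is black, 12 mm thick, along y, 74 mm free between its posts and open below down to the plate; it lies 69 mm behind the front edge, 4 mm behind the plate's middle
- six_plate_edge (a point): Middle of the front edge of the six-cavity plate, at its underside; axes as for its handle. The plate is 130 long (x), 120 wide (y), 10 thick. This point meets pocket when the plate is fully home
- six_plate_pin (a point): Top of the plate's upright steel pin, 8 mm diameter, 30 mm in front of the edge, 17 mm above the underside. It stands on a flat bolt 14 wide, 6 high that reaches 34 mm out from the edge. Fully home the pin is 16 mm short of the lock axis
- six_plate: The same six-cavity plate; origin at the centre of its underside
- two_plate_grip (a point): Middle of the handle bar of the other format plate, the same in all but its two long openings with blue rims; it stays where it is
- clear_tape: Roll of clear tape lying flat, 93 mm across, 48 high, origin at the centre of its underside; bystander
- red_marker: Red felt marker lying on the worktop, 137 mm long; bystander
- scraper: Table scraper with red handle lying on the worktop, 248 mm long; bystander
- mug: White mug, 97 mm high; bystander

How it is judged (in metres and radians):
On the way, in this order (a step that is already met when the one before it is completed fails the run):
1. the cam lock has been swung open (value of joint cam_lock below 0.25 rad), for 0.2 s.
2. the six-cavity plate lies flat in the pocket under the clamp toes, within 11.5 mm of the stop, the lock still open (x of six_plate_edge in the frame of pocket between -0.0115 and 0.004 m and y of six_plate_edge in the frame of pocket between -0.005 and 0.005 m and z of six_plate_edge in the frame of pocket between -0.004 and 0.004 m and angle between six_plate_edge's own z axis and vertical below 0.05 rad and angle between the x axis of six_plate_edge and the x axis of pocket, either way round below 0.08 rad and value of joint cam_lock below 0.5 rad), for 0.2 s.
3. the cam lock has been turned to its locked end (value of joint cam_lock above 2.9 rad), for 0.2 s.
At the end, for the whole second after the job is handed in: The six-cavity plate lies in the pocket under the clamp toes, flat within 3 and square within 4.5 degrees, its front edge within 3 mm of the stop, the cam lock is turned to within 0.24 rad of its locked end, and all is at rest and released (x of six_plate_edge in the frame of pocket between -0.003 and 0.004 m and y of six_plate_edge in the frame of pocket between -0.005 and 0.005 m and z of six_plate_edge in the frame of pocket between -0.004 and 0.004 m and angle between six_plate_edge's own z axis and vertical below 0.05 rad and angle between the x axis of six_plate_edge and the x axis of pocket, either way round below 0.08 rad and value of joint cam_lock above 2.9 rad and linear speed of six_plate below 0.02 m/s); the robot touches nothing.
It fails at once if the two-cavity plate is moved by more than 30 mm (distance of two_plate_grip from where it was at the start of the episode above 0.03 m).
It fails at once if the roll of clear tape is knocked more than 40 mm from its place (distance of clear_tape from where it was at the start of the episode above 0.04 m).
It fails at once if the red marker is knocked more than 40 mm from its place (distance of red_marker from where it was at the start of the episode above 0.04 m).
It fails at once if the table scraper is knocked more than 40 mm from its place (distance of scraper from where it was at the start of the episode above 0.04 m).
It fails at once if the mug is knocked more than 40 mm from its place (distance of mug from where it was at the start of the episode above 0.04 m).
It also fails if it takes over 67 s, if anything falls off the work surface, if the arm or the gripper's body presses on something with over 40 N, if the wrist force passes 120 N, or if a joint passes its speed limit or range.

## Working session

There is one attempt and no reset: what is moved stays moved. The work goes in short steps, Python scripts to look and compute and a tool call to move; the robot and the scene stay as the last step left them, time stands still between calls to the robot, and variables do not carry over. Pictures are saved under pics/ and viewed, at most 10 in all, crops included, and the job is handed in when it is done.

Besides the shell and the picture viewer there is one more tool, called after ">>>" as name(argument=value, ...), one argument or row to a line, values as JSON. send_rows: Moves the arm, as the interface text tells. Shifts and turns lie within -1 to 1; 1 stands for 500 mm of shift or 30 degrees of turn. Its arguments: {"type":"object","properties":{"motion":{"type":"array"},"grip_force":{"type":"number"}},"required":["motion"]}

```bash
mkdir -p pics; cat > h.py <<'E'
import numpy as np, cv2
from scipy.spatial.transform import Rotation as R
from workcell import env
def grab(n,save=None):
    s=env.state(); g=env.grab_frame(n)
    f=200/np.tan(np.radians(g["vertical_fov"])/2)
    K=np.array([[f,0,g["cx"]],[0,f,g["cy"]],[0,0,1]])
    if n=="wrist":
        T=np.eye(4);T[:3,:3]=R.from_euler("xyz",s["ee_rot"],degrees=True).as_matrix();T[:3,3]=s["ee_pos"]
        W=T@np.array(g["T_tool_cam"])
    else:
        E=np.eye(4);E[:3,:3]=R.from_rotvec(np.ravel(g["rvec"])).as_matrix();E[:3,3]=np.ravel(g["tvec"]);W=np.linalg.inv(E)
    if save: cv2.imwrite("pics/"+save,g["frame"][:,:,::-1])
    return dict(img=g["frame"],K=K,W=W)
def ray(c,p):
    d=np.linalg.inv(c["K"])@[p[0],p[1],1]; return c["W"][:3,3],c["W"][:3,:3]@d
def onz(c,p,z):
    o,d=ray(c,p); return o+d*(z-o[2])/d[2]
def proj(c,P):
    q=np.linalg.inv(c["W"])@np.append(P,1); q=c["K"]@q[:3]; return q[:2]/q[2]
def tri(c1,p1,c2,p2):
    o1,d1=ray(c1,p1);o2,d2=ray(c2,p2)
    t=np.linalg.lstsq(np.c_[d1,-d2],o2-o1,rcond=None)[0]
    a=o1+d1*t[0];b=o2+d2*t[1]; return (a+b)/2,np.linalg.norm(a-b)
E
python3 - <<'E'
from h import *
import pickle
for n in("scene","top","wrist"):
    c=grab(n,n+".png"); pickle.dump(c,open(n+".pkl","wb")); print(n,c["W"].round(2).tolist(),c["K"][0,0],c["K"][:2,2])
print(env.state())
E
```

```text
scene [[0.7, -0.45, 0.55, -45.81], [-0.71, -0.43, 0.56, -566.82], [-0.02, -0.78, -0.62, 810.82], [0.0, 0.0, 0.0, 1.0]] 381.8569859640169 [323.7855479  205.67476973]
top [[0.02, -1.0, 0.04, 491.49], [-1.0, -0.02, -0.01, 85.81], [0.02, -0.04, -1.0, 1532.98], [0.0, 0.0, 0.0, 1.0]] 478.9962715240968 [323.46510524 204.8565459 ]
wrist [[0.38, 0.9, 0.23, 152.62], [0.93, -0.37, -0.09, 557.71], [-0.0, 0.24, -0.97, 384.86], [0.0, 0.0, 0.0, 1.0]] 326.1045842050029 [316.76241555 201.01549414]
{'time_s': 0.15, 'qpos': array([ 6.66900739e+01,  1.83408210e+01,  8.96912773e+01, -1.71706787e-03,
        7.20437359e+01, -1.14525348e+00]), 'qvel': array([-0.15622488, -0.20249191, -0.13392946, -0.02522806, -0.03591356,
        0.05635142]), 'effort': array([ 1.18512242e-03, -4.12767291e+01, -2.32156992e+01,  7.28748715e-02,
        4.32005106e-02, -9.72418366e-05]), 'ee_pos': array([216.76583093, 532.12090668, 189.83127732]), 'ee_rot': array([-1.79924148e+02,  1.16698320e-04,  1.57835858e+02]), 'force': array([ 0.79879092, -0.01165222,  0.45530538]), 'torque': array([-0.03591375,  0.03230035,  0.01613203]), 'gripper_force': 0.0, 'gripper_width': 91.58964913449374}
```

View pics/scene.png

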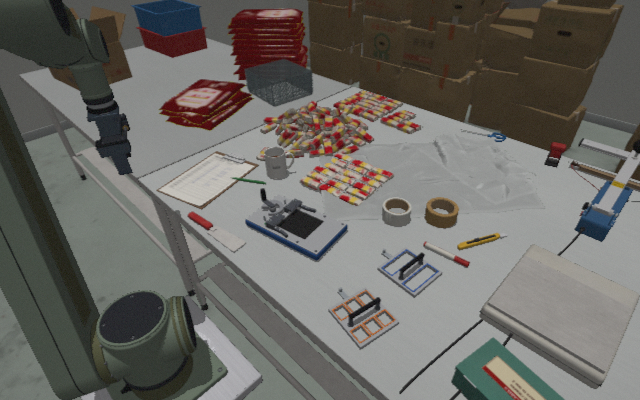

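View pics/top.png

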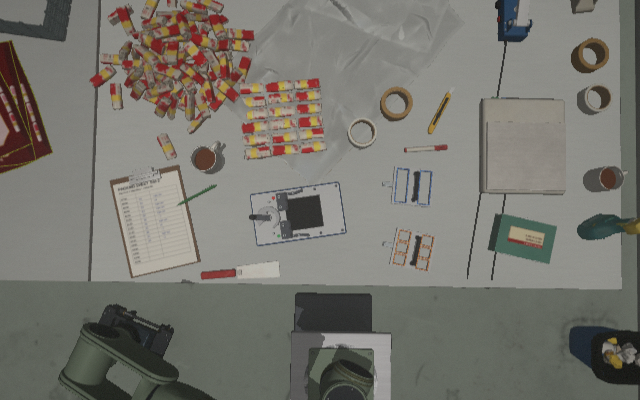

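The scene view shows the bed (centre about 297,222) with its lock on the left, the six-cavity plate (363,317) and the two-cavity plate (410,270). In the top view the bed is at (298,213), the six-plate at (411,249) with its pin to the left (385,244), and the two-plate at (411,187).

```bash
python3 - <<'E'
from h import *
import pickle
t=pickle.load(open("top.pkl","rb"))
for n,p,z in(("bed c",(298,213),30),("knob",(250,217),75),("lock",(267,217),47),("lr",(345,241),30),("ur",(341,182),30),("ll",(257,246),30),("six",(411,249),10),("pin",(385,244),10),("bar6",(418,251),40),("scraper",(240,271),0)): print(n,onz(t,p,z).round(0))
E
```

```text
bed c [527. 143.  30.]
knob [511. 287.  75.]
lock [513. 238.  47.]
lr [443.  -6.  30.]
ur [628.  10.  30.]
ll [422. 269.  30.]
six [ 420. -217.   10.]
pin [ 435. -134.   10.]
bar6 [ 416. -233.   40.]
scraper [340. 324.   0.]
```

>>> send_rows(
  motion=[
    {"tz":-0.05,"rz":-0.3,"gripper":-1},
    {"tz":-0.05,"rz":-0.3,"gripper":-1},
    {"tz":-0.05,"rz":-0.3,"gripper":-1},
    {"tx":-0.06,"ty":-0.09,"tz":-0.01},
    {"tx":-0.06,"ty":-0.09,"tz":-0.01},
    {"tx":-0.06,"ty":-0.09,"tz":-0.01},
    {"tx":-0.06,"ty":-0.09,"tz":-0.01},
    {"tx":-0.06,"ty":-0.09,"tz":-0.01},
    {"tx":-0.06,"ty":-0.09,"tz":-0.01},
    {"tx":-0.06,"ty":-0.09,"tz":-0.01},
    {"tx":-0.06,"ty":-0.09,"tz":0},
    {},
  ],
)

```text
invalid input at $.motion[0]: expected keys tx, ty, tz, rx, ry, rz, gripper
```

```bash
python3 - <<'E'
from h import *
import pickle
c=grab("wrist","w1.png"); pickle.dump(c,open("w1.pkl","wb")); s=env.state(); print(s["time_s"],s["ee_pos"],s["ee_rot"])
E
```

```text
0.2 [216.77127314 532.20092505 189.93243091] [-1.79936115e+02  1.22136266e-03  1.57838867e+02]
```

View pics/w1.png

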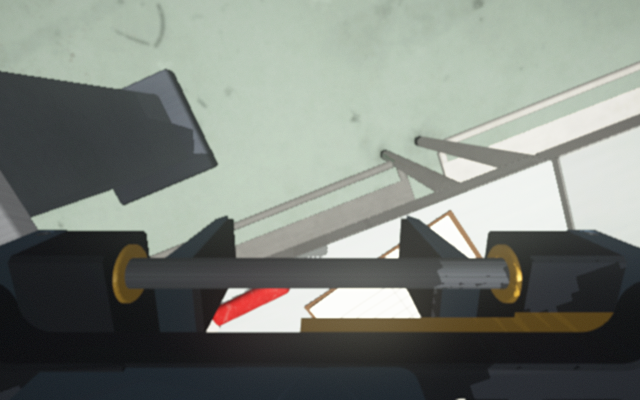

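The wrist picture shows mainly floor and cart edge. The gripper hides everything below row 220, so the usable view lies on the tool's +x side.

>>> send_rows(
  motion=[
    {"tx":0,"ty":0,"tz":-0.07,"rx":0,"ry":0,"rz":-0.3,"gripper":-1},
    {"tx":0,"ty":0,"tz":-0.07,"rx":0,"ry":0,"rz":-0.3,"gripper":-1},
    {"tx":0,"ty":0,"tz":-0.07,"rx":0,"ry":0,"rz":-0.3,"gripper":-1},
    {"tx":-0.078,"ty":-0.085,"tz":0,"rx":0,"ry":0,"rz":0,"gripper":-1},
    {"tx":-0.078,"ty":-0.085,"tz":0,"rx":0,"ry":0,"rz":0,"gripper":-1},
    {"tx":-0.078,"ty":-0.085,"tz":0,"rx":0,"ry":0,"rz":0,"gripper":-1},
    {"tx":-0.078,"ty":-0.085,"tz":0,"rx":0,"ry":0,"rz":0,"gripper":-1},
    {"tx":-0.078,"ty":-0.085,"tz":0,"rx":0,"ry":0,"rz":0,"gripper":-1},
    {"tx":-0.078,"ty":-0.085,"tz":0,"rx":0,"ry":0,"rz":0,"gripper":-1},
    {"tx":-0.078,"ty":-0.085,"tz":0,"rx":0,"ry":0,"rz":0,"gripper":-1},
    {"tx":-0.078,"ty":-0.085,"tz":0,"rx":0,"ry":0,"rz":0,"gripper":-1},
    {"tx":-0.078,"ty":-0.085,"tz":0,"rx":0,"ry":0,"rz":0,"gripper":-1},
  ],
)

```text
time_s: 1.7
ee_pos: [600.0, 179.5, 295.3]
ee_rot: [180.0, -0.0, -175.2]
force: [0.8, 1.0, 0.7]
gripper_width: 91.3
gripper_force: 0.0
```

```bash
python3 - <<'E'
from h import *
import pickle
for i in range(3): c=grab("wrist","w2.png")
pickle.dump(c,open("w2.pkl","wb")); s=env.state(); print(s["time_s"],s["ee_pos"],s["ee_rot"],s["qpos"])
E
```

```text
1.85 [600.24679351 178.92885333 294.14900267] [-1.79979637e+02 -9.89998155e-02 -1.75389629e+02] [ 1.55475663e+01  2.08902917e+01  7.11303457e+01 -1.21022406e-03
  8.80804276e+01 -7.90627809e+01]
```

View pics/w2.png

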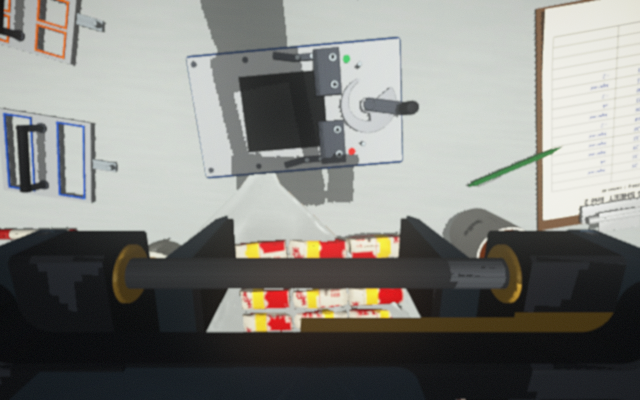

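The wrist view shows the bed with corners near (187,57), (401,38), (402,161) and (208,178). The toes are near (328,72) and (332,142), the lock disc near (365,105), and the knob top near (411,107), which puts the lever at about half way. I'll enlarge this area.

```bash
python3 - <<'E'
from h import *
import pickle
c=pickle.load(open("w2.pkl","rb"))
im=c["img"][30:190,180:430,::-1]
cv2.imwrite("pics/w2c.png",cv2.resize(im,None,fx=3.2,fy=3.2,interpolation=cv2.INTER_CUBIC))
E
```

```text
(no output)
```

View pics/w2c.png

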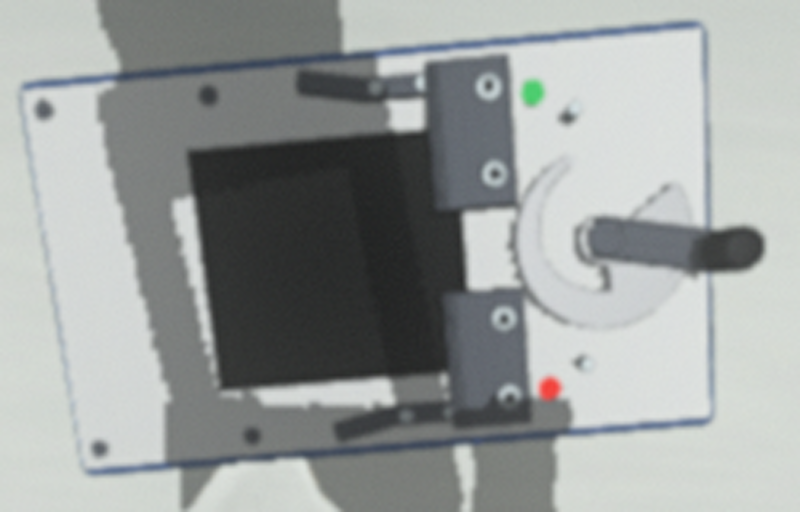

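The crop shows the two toes with tip corners at (427,63), (437,210), (443,294) and (455,425). The lever runs from the pivot (595,240) to the knob top (745,246). The green dot marking open is on the upper (robot) side and the red dot on the lower.

```bash
python3 - <<'E'
from h import *
import pickle
c=pickle.load(open("w2.pkl","rb"))
f=lambda p,z: onz(c,(180+(p[0]+.5)/3.2-.5,30+(p[1]+.5)/3.2-.5),z)[:2]
P={k:f(p,z) for k,p,z in [("A1",(427,63),50),("A2",(437,210),50),("B1",(443,294),50),("B2",(455,425),50),("A3",(507,57),50),("A4",(515,206),50),("B3",(521,290),50),("B4",(529,417),50),
 ("piv",(597,240),52),("knob",(745,246),92.5),("ol",(22,88),30),("ul",(88,472),30),("ur",(711,420),30),("or",(702,24),30),("g",(532,93),30),("r",(549,388),30)]}
for k,v in P.items(): print(k,v.round(1))
y=P["A1"]-P["B2"]; print("len144",np.linalg.norm(y),"56:",np.linalg.norm(P["A1"]-P["A2"]),np.linalg.norm(P["B1"]-P["B2"]))
def hd(v): return np.degrees(np.arctan2(v[1],v[0]))
print("x head toes",hd(y)-90, hd(P["A3"]-P["B4"])-90,"edges",hd(P["ur"]-P["ul"]),hd(P["or"]-P["ol"]), hd(P["g"]-P["r"])-90, "bed",np.linalg.norm(P["ol"]-P["ul"]),np.linalg.norm(P["or"]-P["ur"]))
print("open end head",hd(P["ol"]-P["ul"])-90,hd(P["or"]-P["ur"])-90)
print("toetip",(P["A1"]+P["A2"]+P["B1"]+P["B2"])/4, "lever",hd(P["knob"]-P["piv"]),np.linalg.norm(P["knob"]-P["piv"]))
# six plate seen
print(c["W"].round(3))
E
```

```text
A1 [450.2 159.1]
A2 [504.2 167.2]
B1 [536.6 172.2]
B2 [589.7 181.5]
A3 [445.7 189.8]
A4 [500.2 198.2]
B3 [532.5 203.8]
B4 [583.9 212.2]
piv [510.7 232.2]
knob [510.7 280.6]
ol [468.8  -5.7]
ul [626.   20.6]
ur [581.2 294. ]
or [423.4 267.8]
g [454.4 202.2]
r [572.9 221.6]
len144 141.22804214138117 56: 54.55489363032527 53.86060502691854
x head toes -260.86557459138294 -260.7955425975159 edges 99.31737255269063 99.4257391676492 -260.70511258885233 bed 159.4561339698532 159.97993069339543
open end head -260.492473981502 -260.55645602948243
toetip [520.17450315 169.99904138] lever 90.07390540030417 48.40999398709347
[[-7.80000e-02  9.67000e-01  2.44000e-01  5.33185e+02]
 [ 9.97000e-01  7.70000e-02  1.70000e-02  1.71151e+02]
 [-2.00000e-03  2.45000e-01 -9.70000e-01  4.88979e+02]
 [ 0.00000e+00  0.00000e+00  0.00000e+00  1.00000e+00]]
```

>>> send_rows(
  motion=[
    {"tx":-0.016,"ty":0.033,"tz":0.083,"rx":0,"ry":0,"rz":0,"gripper":-1},
    {"tx":-0.016,"ty":0.033,"tz":0.083,"rx":0,"ry":0,"rz":0,"gripper":-1},
    {"tx":-0.016,"ty":0.033,"tz":0.083,"rx":0,"ry":0,"rz":-0.155,"gripper":-1},
    {"tx":0,"ty":0,"tz":0,"rx":0,"ry":0,"rz":0,"gripper":-1},
  ],
)

```text
time_s: 2.35
ee_pos: [615.6, 233.5, 167.4]
ee_rot: [-179.9, -0.5, -170.4]
force: [-0.0, 0.4, -0.1]
gripper_width: 91.3
gripper_force: 0.0
```

```bash
python3 - <<'E'
from h import *
import pickle
for i in range(2): c=grab("wrist","w3.png")
pickle.dump(c,open("w3.pkl","wb")); s=env.state(); print(s["time_s"],s["ee_pos"],s["ee_rot"])
im=c["img"][0:225,140:480,::-1]
cv2.imwrite("pics/w3c.png",cv2.resize(im,None,fx=2.35,fy=2.35,interpolation=cv2.INTER_CUBIC))
E
```

```text
2.45 [618.40899737 232.94307735 172.23390469] [ 1.79996266e+02  5.03068308e-02 -1.70511639e+02]
```

View pics/w3c.png

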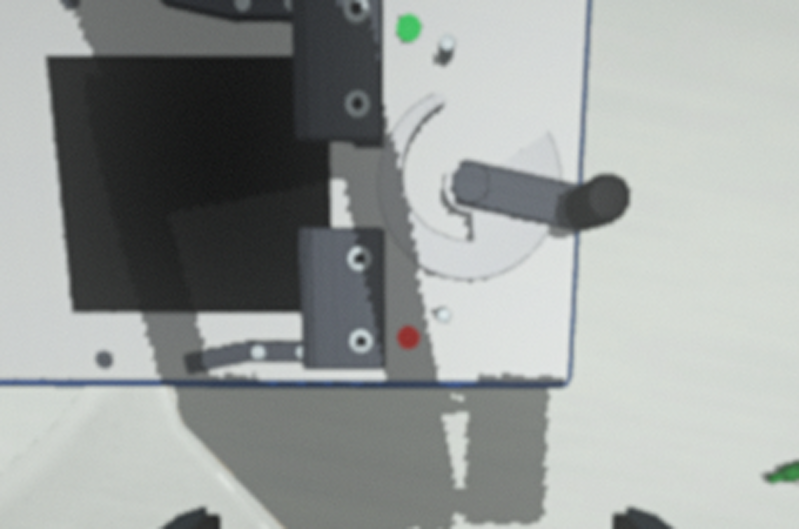

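The closer view shows the knob top centred at (605,198), the pivot at (471,182), toe B corners at (300,229), (384,229), (304,367) and (384,367), the green dot at (408,28) and the red dot at (408,337).

```bash
python3 - <<'E'
from h import *
import pickle
c=pickle.load(open("w2.pkl","rb"));e=pickle.load(open("w3.pkl","rb"))
p2=lambda p:(180+(p[0]+.5)/3.2-.5,30+(p[1]+.5)/3.2-.5)
p3=lambda p:(140+(p[0]+.5)/2.35-.5,(p[1]+.5)/2.35-.5)
for k,a,b,z in[("knob",(745,246),(605,198),92.5),("piv",(597,240),(471,182),52),("A2",(437,210),(296,138),50),("B1",(443,294),(300,229),50),("B3",(521,290),(384,229),50),("B2",(455,425),(304,367),50),("B4",(529,417),(384,367),50),("g",(532,93),(408,28),30),("r",(549,388),(408,337),30)]:
    q,g=tri(c,p2(a),e,p3(b)); print(k,q.round(1),round(g,1),"onz3",onz(e,p3(b),z).round(1))
E
```

```text
knob [511.  280.6  90.3] 1.5 onz3 [511.8 279.5  92.5]
piv [508.6 235.4  37.4] 3.7 onz3 [509.  235.9  52. ]
A2 [504.3 167.2  50.5] 0.1 onz3 [504.2 167.1  50. ]
B1 [536.7 172.2  45.3] 0.2 onz3 [537.  172.9  50. ]
B3 [531.8 204.7  42. ] 1.6 onz3 [531.5 205.5  50. ]
B2 [590.  181.5  50.1] 0.7 onz3 [590.4 181.5  50. ]
B4 [586.  213.5  36. ] 1.0 onz3 [584.9 213.9  50. ]
g [454.6 202.1  31.7] 0.1 onz3 [454.1 202.   30. ]
r [572.8 221.6  29.7] 0.2 onz3 [572.7 221.6  30. ]
```

>>> send_rows(
  motion=[
    {"tx":0.098,"ty":0.064,"tz":0,"rx":0,"ry":0,"rz":0,"gripper":-1},
    {"tx":0.098,"ty":0.064,"tz":0.02,"rx":0,"ry":0,"rz":0,"gripper":-1},
    {"tx":0,"ty":0,"tz":0.07,"rx":0,"ry":0,"rz":0,"gripper":-1},
    {"tx":0,"ty":0,"tz":0.07,"rx":0,"ry":0,"rz":0,"gripper":-1},
    {"tx":0,"ty":0,"tz":0.068,"rx":0,"ry":0,"rz":0,"gripper":-1},
    {"tx":0,"ty":0,"tz":0,"rx":0,"ry":0,"rz":0,"gripper":-0.5},
    {"tx":0,"ty":0,"tz":0,"rx":0,"ry":0,"rz":0,"gripper":0},
  ],
  grip_force=12,
)

```text
time_s: 3.32
ee_pos: [513.2, 280.0, 59.7]
ee_rot: [179.9, 0.3, -170.5]
force: [0.3, 0.1, -0.0]
gripper_width: 73.9
gripper_force: 0.0
```

>>> send_rows(
  motion=[
    {"tx":0,"ty":0,"tz":0,"rx":0,"ry":0,"rz":0,"gripper":1},
    {"tx":0,"ty":0,"tz":0,"rx":0,"ry":0,"rz":0,"gripper":1},
    {"tx":0,"ty":0,"tz":0,"rx":0,"ry":0,"rz":0,"gripper":1},
    {"tx":0,"ty":0,"tz":0,"rx":0,"ry":0,"rz":0,"gripper":1},
    {"tx":0,"ty":0,"tz":0,"rx":0,"ry":0,"rz":0,"gripper":1},
  ],
  grip_force=12,
)

```text
time_s: 3.95
ee_pos: [511.4, 279.3, 56.9]
ee_rot: [-180.0, -0.0, -170.5]
force: [0.0, 0.0, 0.1]
gripper_width: 24.2
gripper_force: 0.0
```

>>> send_rows(
  motion=[
    {"tx":0,"ty":0,"tz":0,"rx":0,"ry":0,"rz":0,"gripper":1},
    {"tx":0,"ty":0,"tz":0,"rx":0,"ry":0,"rz":0,"gripper":1},
    {"tx":0,"ty":0,"tz":0,"rx":0,"ry":0,"rz":0,"gripper":1},
  ],
)

```text
time_s: 4.32
ee_pos: [511.5, 280.8, 57.0]
ee_rot: [179.9, 0.0, -170.5]
force: [-0.9, 5.3, -0.4]
gripper_width: 15.9
gripper_force: 12.0
```

```bash
python3 - <<'E'
from h import *
s=env.state(); print(s["ee_pos"],s["force"],s["gripper_width"],s["gripper_force"])
L=np.array([510,233.5]); d=np.array([np.cos(np.radians(99.4)),np.sin(np.radians(99.4))]); y=np.array([-d[1],d[0]])
k=s["ee_pos"][:2]-L; a0=np.arctan2(k@d,k@y); print("a0",np.degrees(a0),np.linalg.norm(k))
th=np.radians(s["ee_rot"][2]); X=np.array([np.cos(th),np.sin(th)]);Y=np.array([np.sin(th),-np.cos(th)])
r=45; prev=s["ee_pos"][:2]
for a in np.linspace(a0,np.radians(2),11)[1:]:
    P=L+r*(np.sin(a)*d+np.cos(a)*y); D=P-prev; prev=P; print(round(np.degrees(a)),(D@X/500).round(4),(D@Y/500).round(4))
E
```

```text
[511.5213798  280.78552431  57.01313616] [-0.86035711  5.27545572 -0.44077339] 15.891978930273499 11.998101606150158
a0 101.24281728812332 47.30999266604471
91 0.0164 -0.0028
81 0.0155 -0.001
71 0.0151 -0.0036
62 0.0143 -0.0062
52 0.013 -0.0086
42 0.0113 -0.0107
32 0.0093 -0.0125
22 0.007 -0.0139
12 0.0045 -0.0149
2 0.0019 -0.0155
```

>>> send_rows(
  motion=[
    {"tx":0.0164,"ty":0.002,"tz":0,"rx":0,"ry":0,"rz":0,"gripper":1},
    {"tx":0.0155,"ty":-0.001,"tz":0,"rx":0,"ry":0,"rz":0,"gripper":1},
    {"tx":0.0151,"ty":-0.0036,"tz":0,"rx":0,"ry":0,"rz":0,"gripper":1},
    {"tx":0.0143,"ty":-0.0062,"tz":0,"rx":0,"ry":0,"rz":0,"gripper":1},
    {"tx":0.013,"ty":-0.0086,"tz":0,"rx":0,"ry":0,"rz":0,"gripper":1},
    {"tx":0.0113,"ty":-0.0107,"tz":0,"rx":0,"ry":0,"rz":0,"gripper":1},
  ],
)

```text
time_s: 5.08
ee_pos: [470.8, 258.7, 56.9]
ee_rot: [180.0, -0.0, -170.5]
force: [-1.8, 3.7, 0.4]
gripper_width: 16.2
gripper_force: 12.0
```

>>> send_rows(
  motion=[
    {"tx":0.0093,"ty":-0.0125,"tz":0,"rx":0,"ry":0,"rz":0,"gripper":1},
    {"tx":0.007,"ty":-0.0139,"tz":0,"rx":0,"ry":0,"rz":0,"gripper":1},
    {"tx":0.0045,"ty":-0.0149,"tz":0,"rx":0,"ry":0,"rz":0,"gripper":1},
    {"tx":0.0019,"ty":-0.0155,"tz":0,"rx":0,"ry":0,"rz":0,"gripper":1},
    {"tx":0,"ty":0,"tz":0,"rx":0,"ry":0,"rz":0,"gripper":1},
  ],
)

```text
time_s: 5.7
ee_pos: [465.3, 228.5, 57.0]
ee_rot: [179.9, 0.0, -170.6]
force: [-2.2, 5.1, -0.9]
gripper_width: 16.1
gripper_force: 12.0
```

>>> send_rows(
  motion=[
    {"tx":0,"ty":-0.006,"tz":0,"rx":0,"ry":0,"rz":0,"gripper":1},
    {"tx":0,"ty":0,"tz":0,"rx":0,"ry":0,"rz":0,"gripper":1},
  ],
)

```text
time_s: 5.95
ee_pos: [465.4, 228.1, 57.0]
ee_rot: [179.7, 0.0, -170.7]
force: [-3.4, 11.8, -1.1]
gripper_width: 16.0
gripper_force: 12.0
```

>>> send_rows(
  motion=[
    {"tx":0,"ty":0.003,"tz":0,"rx":0,"ry":0,"rz":0,"gripper":-1},
    {"tx":0,"ty":0,"tz":0,"rx":0,"ry":0,"rz":0,"gripper":-1},
    {"tx":0,"ty":0,"tz":0,"rx":0,"ry":0,"rz":0,"gripper":-1},
    {"tx":0,"ty":0,"tz":-0.08,"rx":0,"ry":0,"rz":0,"gripper":-1},
    {"tx":0,"ty":0,"tz":-0.1,"rx":0,"ry":0,"rz":0,"gripper":-1},
    {"tx":0,"ty":0,"tz":-0.11,"rx":0,"ry":0,"rz":0,"gripper":-1},
    {"tx":0.0064,"ty":-0.1075,"tz":0,"rx":0,"ry":0,"rz":0,"gripper":-1},
    {"tx":0.0064,"ty":-0.1075,"tz":0,"rx":0,"ry":0,"rz":0,"gripper":-1},
    {"tx":0.0064,"ty":-0.1075,"tz":0,"rx":0,"ry":0,"rz":0,"gripper":-1},
    {"tx":0.0064,"ty":-0.1075,"tz":0,"rx":0,"ry":0,"rz":0,"gripper":-1},
  ],
)

```text
time_s: 7.2
ee_pos: [488.1, 10.7, 202.1]
ee_rot: [-180.0, 0.0, -170.5]
force: [0.2, -0.8, 0.9]
gripper_width: 91.2
gripper_force: 0.0
```

>>> send_rows(
  motion=[
    {"tx":0.0064,"ty":-0.1075,"tz":0,"rx":0,"ry":0,"rz":0,"gripper":-1},
    {"tx":0.0064,"ty":-0.1075,"tz":0,"rx":0,"ry":0,"rz":0,"gripper":-1},
    {"tx":0.0064,"ty":-0.1075,"tz":0,"rx":0,"ry":0,"rz":0,"gripper":-1},
    {"tx":0.0064,"ty":-0.1075,"tz":0,"rx":0,"ry":0,"rz":0,"gripper":-1},
    {"tx":0,"ty":0,"tz":0,"rx":0,"ry":0,"rz":0.32,"gripper":-1},
    {"tx":0,"ty":0,"tz":0,"rx":0,"ry":0,"rz":0.32,"gripper":-1},
    {"tx":0,"ty":0,"tz":0,"rx":0,"ry":0,"rz":0,"gripper":-1},
  ],
)

```text
time_s: 8.07
ee_pos: [510.6, -201.9, 201.8]
ee_rot: [-180.0, -0.0, 170.4]
force: [0.5, -0.5, -0.3]
gripper_width: 91.5
gripper_force: 0.0
```

```bash
python3 - <<'E'
from h import *
import pickle
for i in range(2): c=grab("wrist","w4.png")
pickle.dump(c,open("w4.pkl","wb")); s=env.state(); print(s["time_s"],s["ee_pos"],s["ee_rot"],s["qpos"],s["force"])
h=cv2.cvtColor(c["img"],cv2.COLOR_RGB2HSV)
m=cv2.inRange(h,(5,110,90),(18,255,255))
n,l,st,ce=cv2.connectedComponentsWithStats(m)
for i in range(1,n):
    if st[i,4]>60: print(st[i],ce[i].round(1))
im=c["img"][0:225,120:520,::-1]
cv2.imwrite("pics/w4c.png",cv2.resize(im,None,fx=2,fy=2,interpolation=cv2.INTER_CUBIC))
E
```

```text
8.175 [ 510.74326993 -201.50849645  201.90489517] [-1.79987089e+02 -4.13733827e-03  1.70429131e+02] [-2.27225074e+01  1.55638716e+01  9.19221731e+01 -1.41679782e-02
  7.25150471e+01 -1.03147382e+02] [ 0.27777589 -0.33024268 -0.32642717]
[232  46  36  34 304] [249.   61.3]
[300  48  36  34 302] [317.5  63.7]
[234  83  35  33 265] [249.1  98.4]
[299  85  35  32 276] [314.9 100. ]
[235 118  34  31 251] [250.1 134. ]
[299 120  34  31 238] [315.2 135.7]
```

View pics/w4c.png

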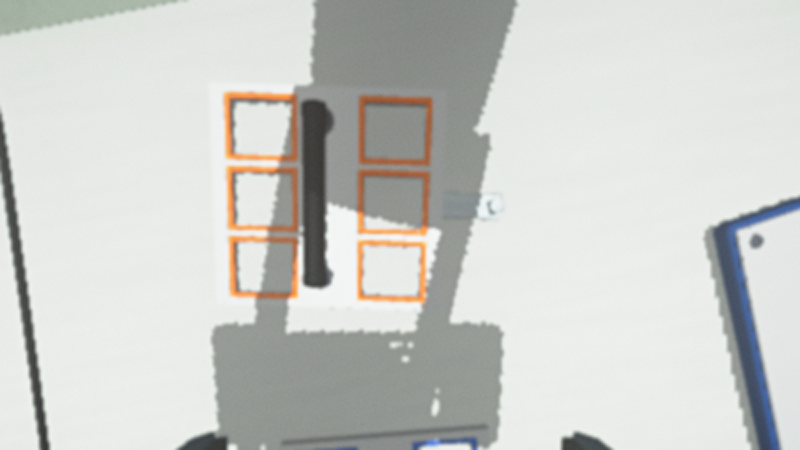

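The view shows the six-plate with its bar from (315,103) to (316,285), the pin at (494,205), and six orange rims. One shifted view will give the bar's height.

>>> send_rows(
  motion=[
    {"tx":0.02,"ty":-0.1,"tz":0,"rx":0,"ry":0,"rz":0,"gripper":-1},
    {"tx":0.02,"ty":-0.1,"tz":0,"rx":0,"ry":0,"rz":0,"gripper":-1},
    {"tx":0,"ty":0,"tz":0,"rx":0,"ry":0,"rz":0,"gripper":-1},
  ],
)

```text
time_s: 8.55
ee_pos: [473.2, -298.9, 201.9]
ee_rot: [-179.9, -0.0, 170.2]
force: [-0.8, -0.2, -0.7]
gripper_width: 91.6
gripper_force: 0.0
```

```bash
python3 - <<'E'
from h import *
import pickle
a=pickle.load(open("w4.pkl","rb"))
for i in range(2): b=grab("wrist","w5.png")
pickle.dump(b,open("w5.pkl","wb")); s=env.state(); print(s["ee_pos"],s["ee_rot"])
def feats(c):
    h=cv2.cvtColor(c["img"],cv2.COLOR_RGB2HSV)
    m=cv2.inRange(h,(5,110,90),(18,255,255)); n,l,st,ce=cv2.connectedComponentsWithStats(m)
    r=np.array([st[i,:2]+(st[i,2:4]-1)/2 for i in range(1,n) if st[i,4]>100 and st[i,1]<200])
    x0,y0=r.min(0)-10;x1,y1=r.max(0)+10
    k=cv2.inRange(h,(0,0,0),(180,255,75)); k[:int(y0)-20]=0;k[int(y1)+20:]=0;k[:,:int(x0)]=0;k[:,int(x1):]=0
    n,l,st,ce=cv2.connectedComponentsWithStats(k); j=1+np.argmax(st[1:,4])
    box=cv2.minAreaRect(np.argwhere(l==j)[:,::-1].astype(np.float32))
    o=np.argsort(r[:,1]); r=np.vstack([r[o[i:i+2]][np.argsort(r[o[i:i+2],0])] for i in(0,2,4)])
    pts=cv2.boxPoints(box); t=pts[np.argsort(pts[:,1])]
    return r,box,t[:2].mean(0),t[2:].mean(0)
A=feats(a);B=feats(b); print(A[1],B[1])
rs=np.array([tri(a,p,b,q)[0] for p,q in zip(A[0],B[0])]); print(rs.round(1))
for i in(2,3): print("bar end",tri(a,A[i],b,B[i]))
for c,F in((a,A),(b,B)):
    print("bar top ends@48",onz(c,F[2],48),onz(c,F[3],48))
    R_=np.array([onz(c,p,10)[:2] for p in F[0]]); print("rim mean",R_.mean(0), [ (lambda v:np.degrees(np.arctan2(v[1],v[0])).round(1))(R_[i+1]-R_[i]) for i in(0,2,4)],[ (lambda v:np.degrees(np.arctan2(v[1],v[0])).round(1))(R_[i]-R_[4+i]) for i in(0,1)])
print("pin",onz(a,(120+494.5/2-.5,205.5/2-.5),17))
E
```

```text
[ 474.24336879 -296.32426957  201.85678807] [ 1.79960990e+02 -1.49903818e-03  1.70306228e+02]
((278.3091125488281, 96.45381164550781), (91.14176940917969, 12.95740795135498), 88.85424041748047) ((371.53839111328125, 116.00148010253906), (13.989656448364258, 88.35774993896484), 2.2025980949401855)
[[ 371.2 -253.5   14.2]
 [ 385.3 -180.5   10.5]
 [ 408.6 -260.7   10.8]
 [ 422.6 -188.5   12.9]
 [ 445.7 -268.2   11.2]
 [ 460.2 -195.4   10.8]]
bar end (array([ 368.64916271, -219.68819655,   32.65870295]), np.float64(0.10537506046498668))
bar end (array([ 459.7476409 , -235.55722878,   34.33804326]), np.float64(0.3116689792639247))
bar top ends@48 [ 371.70476793 -218.45476162   48.        ] [ 459.23281739 -233.92641759   48.        ]
rim mean [ 415.36826875 -224.61038643] [np.float64(78.9), np.float64(79.2), np.float64(78.7)] [np.float64(169.3), np.float64(168.7)]
bar top ends@48 [ 370.2499737  -222.51159165   48.        ] [ 457.56400571 -237.41651546   48.        ]
rim mean [ 415.67933751 -224.23457511] [np.float64(78.6), np.float64(78.9), np.float64(78.9)] [np.float64(168.6), np.float64(168.8)]
pin [ 434.00755428 -132.89369454   17.        ]
```

>>> send_rows(
  motion=[
    {"tx":0.07,"ty":0.057,"tz":0.02,"rx":0,"ry":0,"rz":0,"gripper":-1},
    {"tx":0.07,"ty":0.057,"tz":0.06,"rx":0,"ry":0,"rz":0.053,"gripper":-1},
    {"tx":0,"ty":0,"tz":0.1,"rx":0,"ry":0,"rz":0,"gripper":-0.5},
    {"tx":0,"ty":0,"tz":0.1,"rx":0,"ry":0,"rz":0,"gripper":-0.5},
    {"tx":0,"ty":0,"tz":0.05,"rx":0,"ry":0,"rz":0,"gripper":-0.5},
    {"tx":0,"ty":0,"tz":0.03,"rx":0,"ry":0,"rz":0,"gripper":-0.5},
    {"tx":0,"ty":0,"tz":0,"rx":0,"ry":0,"rz":0,"gripper":-0.5},
  ],
)

```text
time_s: 9.52
ee_pos: [414.6, -226.9, 21.2]
ee_rot: [179.9, -0.1, 168.8]
force: [-0.1, 0.2, 0.7]
gripper_width: 68.7
gripper_force: 0.0
```

>>> send_rows(
  motion=[
    {"tx":0,"ty":0,"tz":0,"rx":0,"ry":0,"rz":0,"gripper":1},
    {"tx":0,"ty":0,"tz":0,"rx":0,"ry":0,"rz":0,"gripper":1},
    {"tx":0,"ty":0,"tz":0,"rx":0,"ry":0,"rz":0,"gripper":1},
    {"tx":0,"ty":0,"tz":0,"rx":0,"ry":0,"rz":0,"gripper":1},
    {"tx":0,"ty":0,"tz":0,"rx":0,"ry":0,"rz":0,"gripper":1},
    {"tx":0,"ty":0,"tz":0,"rx":0,"ry":0,"rz":0,"gripper":1},
    {"tx":0,"ty":0,"tz":0,"rx":0,"ry":0,"rz":0,"gripper":1},
    {"tx":0,"ty":0,"tz":0,"rx":0,"ry":0,"rz":0,"gripper":1},
  ],
  grip_force=40,
)

```text
time_s: 10.52
ee_pos: [415.6, -228.6, 24.4]
ee_rot: [-180.0, 0.1, 168.7]
force: [-3.0, 4.2, 22.2]
gripper_width: 0.6
gripper_force: 11.6
```

```bash
python3 - <<'E'
from h import *
c=grab("scene","s2.png"); s=env.state(); print(s["ee_pos"],s["force"],s["torque"],s["gripper_width"],s["gripper_force"])
w=grab("wrist","w6.png")
a=cv2.resize(c["img"][230:380,270:470],(800,600),interpolation=cv2.INTER_CUBIC)
b=cv2.resize(w["img"],(400,250))
a[:250,400:]=b
cv2.imwrite("pics/s2c.png",a[:,:,::-1])
E
```

```text
[ 415.58166989 -228.6795552    24.45459654] [-4.89057114  3.25906715 21.64118457] [ 0.62676789  0.78937633 -0.01950363] 0.3787935451591899 11.132296174764633
```

View pics/s2c.png

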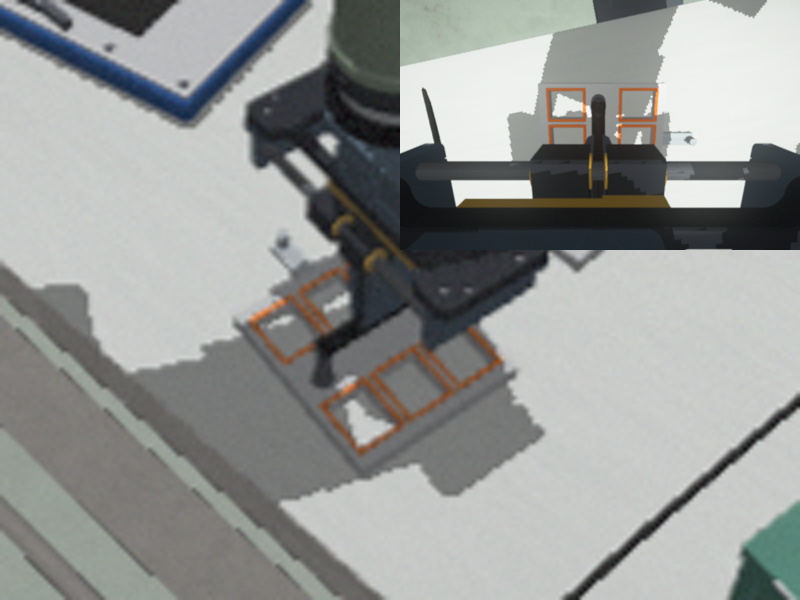

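The crop shows the closed fingers at the bar, with the bar passing from (320,345) to (415,305) near the fingertips. I'll compare it with the projected positions.

```bash
python3 - <<'E'
from h import *
import pickle
a=pickle.load(open("w4.pkl","rb"));b=pickle.load(open("w5.pkl","rb"));sc=pickle.load(open("scene.pkl","rb"))
def mid(c,u):  # dark run across bar at a point near given
    P=proj(c,u); r=int(round(P[1])); row=c["img"][r].max(1).astype(int); x=int(P[0]); xs=[i for i in range(x-25,x+25) if row[i]<75]; return (min(xs)+max(xs))/2,r,len(xs)
for off in(-20,0,20):
    u=np.array([414.5,-228.5,42])+off*np.array([-.981,.195,0])
    A=mid(a,u);B=mid(b,u); print(A,B,tri(a,A[:2],b,B[:2]))
c2=lambda p:((p-np.array([270,230]))*4).round(0)
f=lambda P:c2(proj(sc,P))
print("TCP",f([415.6,-228.6,24.4]))
for z in(10,24,42,48): print(z,[f(np.array([414.5,-228.5,z])+o*np.array([-.981,.195,0])) for o in(-43,0,43)])
# initial scene dark bar
k=(sc["img"].max(2)<60).astype(np.uint8);k[:280]=0;k[345:]=0;k[:,:330]=0;k[:,400:]=0
n,l,st,ce=cv2.connectedComponentsWithStats(k); j=1+np.argmax(st[1:,4]); print("bar scene",c2(cv2.boxPoints(cv2.minAreaRect(np.argwhere(l==j)[:,::-1].astype(np.float32)))))
E
```

```text
(276.5, 118, 5) (370.5, 137, 8) (array([ 434.28601388, -232.63971036,   41.35483224]), np.float64(0.47210400831428423))
(277.0, 98, 8) (372.0, 118, 9) (array([ 414.75165658, -228.32338491,   40.72984283]), np.float64(0.03458453868258035))
(276.5, 77, 10) (373.5, 98, 10) (array([ 394.90307436, -224.58723373,   43.35905497]), np.float64(0.2844457169184965))
TCP [377. 330.]
10 [array([428., 312.]), array([375., 346.]), array([319., 380.])]
24 [array([430., 298.]), array([376., 332.]), array([320., 367.])]
42 [array([432., 280.]), array([377., 314.]), array([320., 349.])]
48 [array([433., 274.]), array([378., 308.]), array([321., 342.])]
bar scene [[298. 347.]
 [430. 267.]
 [454. 305.]
 [322. 385.]]
```

```bash
python3 - <<'E'
from h import *
import pickle
c=pickle.load(open("w4.pkl","rb"))
g=env.grab_frame("wrist"); T=np.linalg.inv(np.array(g["T_tool_cam"])); print(np.array(g["T_tool_cam"]).round(3))
for x in(0,11,16):
  for y in(-46,46,-59):
    for z in(0,-20,-40):
      q=c["K"]@(T@[x,y,z,1])[:3]; print((x,y,z),(q[:2]/q[2]).round(0))
s=pickle.load(open("scene.pkl","rb"))["img"]; c2=grab("scene")
im=c2["img"][255:330,330:400]; o=s[255:330,330:400]
v=np.hstack([cv2.resize(i,(400,428),interpolation=cv2.INTER_CUBIC) for i in(o,im)])
v=np.clip(v.astype(float)*2.2,0,255).astype(np.uint8)
cv2.imwrite("pics/s3.png",v[:,:,::-1])
E
```

```text
[[  -0.      -0.97    -0.245   69.176]
 [   1.      -0.       0.      -0.699]
 [  -0.      -0.245    0.97  -195.142]
 [   0.       0.       0.       1.   ]]
(0, -46, 0) [245. 232.]
(0, -46, -20) [238. 243.]
(0, -46, -40) [228. 258.]
(0, 46, 0) [391. 232.]
(0, 46, -20) [398. 243.]
(0, 46, -40) [408. 258.]
(0, -59, 0) [225. 232.]
(0, -59, -20) [215. 243.]
(0, -59, -40) [203. 258.]
(11, -46, 0) [244. 215.]
(11, -46, -20) [236. 225.]
(11, -46, -40) [227. 238.]
(11, 46, 0) [392. 215.]
(11, 46, -20) [399. 225.]
(11, 46, -40) [409. 238.]
(11, -59, 0) [223. 215.]
(11, -59, -20) [213. 225.]
(11, -59, -40) [201. 238.]
(16, -46, 0) [244. 207.]
(16, -46, -20) [236. 217.]
(16, -46, -40) [226. 228.]
(16, 46, 0) [392. 207.]
(16, 46, -20) [400. 217.]
(16, 46, -40) [410. 228.]
(16, -59, 0) [223. 207.]
(16, -59, -20) [213. 217.]
(16, -59, -40) [200. 228.]
```

View pics/s3.png

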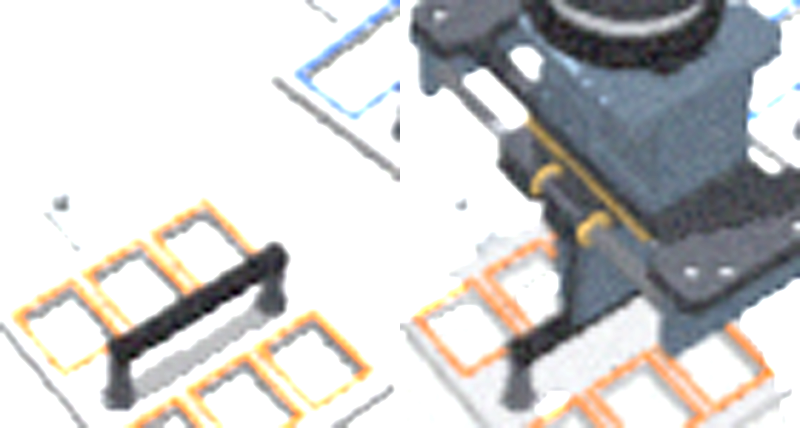

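The enlarged crop shows the closed fingers ending at the bar itself, and the bar line continues past them near (567,330)-(640,300). So the tips sit on the bar rather than round it. The real finger end seems to be about 24 mm above the reported TCP. I'll open, lower carefully and watch the force.

```bash
python3 -c "
from workcell import env
print(env.grasp_offset, env.state()['ee_pos'], env.state()['qpos'])"
```

```text
18.8 [ 415.57462684 -228.64834135   24.45871456] [-3.02238052e+01  1.95737481e+01  1.15757787e+02  2.82699585e-02
  4.45591475e+01 -1.08937295e+02]
```

>>> send_rows(
  motion=[
    {"tx":0,"ty":0,"tz":0,"rx":0,"ry":0,"rz":0,"gripper":-0.6},
    {"tx":0,"ty":0,"tz":0,"rx":0,"ry":0,"rz":0,"gripper":-0.6},
    {"tx":0,"ty":0,"tz":0,"rx":0,"ry":0,"rz":0,"gripper":-0.6},
    {"tx":0,"ty":0,"tz":0,"rx":0,"ry":0,"rz":0,"gripper":-0.6},
    {"tx":0,"ty":0,"tz":0,"rx":0,"ry":0,"rz":0,"gripper":-0.6},
  ],
)

```text
time_s: 11.35
ee_pos: [414.9, -228.4, 21.7]
ee_rot: [180.0, -0.0, 168.7]
force: [0.1, -0.4, 0.5]
gripper_width: 47.3
gripper_force: 0.0
```

>>> send_rows(
  motion=[
    {"tx":0,"ty":0,"tz":0,"rx":0,"ry":0,"rz":0,"gripper":-0.6},
    {"tx":0,"ty":0,"tz":0,"rx":0,"ry":0,"rz":0,"gripper":-0.6},
    {"tx":0,"ty":0,"tz":0.006,"rx":0,"ry":0,"rz":0,"gripper":-0.6},
    {"tx":0,"ty":0,"tz":0.006,"rx":0,"ry":0,"rz":0,"gripper":-0.6},
    {"tx":0,"ty":0,"tz":0.006,"rx":0,"ry":0,"rz":0,"gripper":-0.6},
    {"tx":0,"ty":0,"tz":0,"rx":0,"ry":0,"rz":0,"gripper":-0.6},
  ],
)

```text
time_s: 12.1
ee_pos: [414.7, -228.3, 12.6]
ee_rot: [180.0, -0.0, 168.7]
force: [-0.8, -0.0, -0.3]
gripper_width: 73.3
gripper_force: 0.0
```

>>> send_rows(
  motion=[
    {"tx":0,"ty":0,"tz":0,"rx":0,"ry":0,"rz":0,"gripper":1},
    {"tx":0,"ty":0,"tz":0,"rx":0,"ry":0,"rz":0,"gripper":1},
    {"tx":0,"ty":0,"tz":0,"rx":0,"ry":0,"rz":0,"gripper":1},
    {"tx":0,"ty":0,"tz":0,"rx":0,"ry":0,"rz":0,"gripper":1},
    {"tx":0,"ty":0,"tz":0,"rx":0,"ry":0,"rz":0,"gripper":1},
    {"tx":0,"ty":0,"tz":0,"rx":0,"ry":0,"rz":0,"gripper":1},
    {"tx":0,"ty":0,"tz":0,"rx":0,"ry":0,"rz":0,"gripper":1},
    {"tx":0,"ty":0,"tz":0,"rx":0,"ry":0,"rz":0,"gripper":1},
  ],
  grip_force=10,
)

```text
time_s: 13.1
ee_pos: [415.0, -228.4, 12.9]
ee_rot: [180.0, 0.0, 168.7]
force: [-0.6, 0.8, 0.8]
gripper_width: 11.8
gripper_force: 10.0
```

>>> send_rows(
  motion=[
    {"tx":0,"ty":0,"tz":0,"rx":0,"ry":0,"rz":0,"gripper":0.3},
    {"tx":0,"ty":0,"tz":0,"rx":0,"ry":0,"rz":0,"gripper":0.3},
    {"tx":0,"ty":0,"tz":0.01,"rx":0,"ry":0,"rz":0,"gripper":0.3},
    {"tx":0,"ty":0,"tz":0.01,"rx":0,"ry":0,"rz":0,"gripper":0.3},
    {"tx":0,"ty":0,"tz":0,"rx":0,"ry":0,"rz":0,"gripper":1},
    {"tx":0,"ty":0,"tz":0,"rx":0,"ry":0,"rz":0,"gripper":1},
    {"tx":0,"ty":0,"tz":0,"rx":0,"ry":0,"rz":0,"gripper":1},
    {"tx":0,"ty":0,"tz":0,"rx":0,"ry":0,"rz":0,"gripper":1},
  ],
  grip_force=40,
)

```text
time_s: 14.1
ee_pos: [415.0, -228.5, 2.9]
ee_rot: [180.0, 0.0, 168.7]
force: [1.4, 0.3, -1.2]
gripper_width: 11.1
gripper_force: 40.0
```

>>> send_rows(
  motion=[
    {"tx":0,"ty":0,"tz":-0.06,"rx":0,"ry":0,"rz":0,"gripper":1},
    {"tx":0,"ty":0,"tz":-0.08,"rx":0,"ry":0,"rz":0,"gripper":1},
    {"tx":0,"ty":0,"tz":-0.06,"rx":0,"ry":0,"rz":-0.345,"gripper":1},
    {"tx":0,"ty":0,"tz":0,"rx":0,"ry":0,"rz":-0.345,"gripper":1},
    {"tx":-0.04,"ty":0.058,"tz":0,"rx":0,"ry":0,"rz":0,"gripper":1},
    {"tx":-0.0564,"ty":0.0824,"tz":0,"rx":0,"ry":0,"rz":0,"gripper":1},
    {"tx":-0.0564,"ty":0.0824,"tz":0,"rx":0,"ry":0,"rz":0,"gripper":1},
    {"tx":-0.0564,"ty":0.0824,"tz":0,"rx":0,"ry":0,"rz":0,"gripper":1},
    {"tx":-0.0564,"ty":0.0824,"tz":0,"rx":0,"ry":0,"rz":0,"gripper":1},
    {"tx":-0.04,"ty":0.06,"tz":0,"rx":0,"ry":0,"rz":0,"gripper":1},
    {"tx":-0.032,"ty":0.047,"tz":0,"rx":0,"ry":0,"rz":0,"gripper":1},
    {"tx":0,"ty":0,"tz":0,"rx":0,"ry":0,"rz":0,"gripper":1},
  ],
)

```text
time_s: 15.6
ee_pos: [541.2, 44.7, 102.1]
ee_rot: [180.0, -0.1, -170.4]
force: [-0.4, -0.1, -3.5]
gripper_width: 11.0
gripper_force: 40.0
```

```bash
cat > p.py <<'E'
from h import *
s=env.state(); print(s["time_s"],s["ee_pos"].round(1),s["ee_rot"].round(2),s["force"].round(1),s["torque"].round(2),s["gripper_width"],s["gripper_force"])
d=np.array([np.cos(np.radians(99.4)),np.sin(np.radians(99.4))]); y=np.array([-d[1],d[0]])
r=s["ee_pos"][:2]-[517.3,190.0]; print("bed frame TCP x,y",(r@d).round(1),(r@y).round(1),"edge x",(r@d+69).round(1))
E
python3 p.py
```

```text
15.6 [541.2  44.7 102.1] [ 1.7998e+02 -6.0000e-02 -1.7044e+02] [-0.4 -0.1 -3.5] [-0.04  0.    0.06] 11.0351669098908 39.99940752983093
bed frame TCP x,y -147.3 0.2 edge x -78.3
```

>>> send_rows(
  motion=[
    {"tx":0,"ty":-0.006,"tz":0.05,"rx":0,"ry":0,"rz":0,"gripper":1},
    {"tx":0,"ty":0,"tz":0.05,"rx":0,"ry":0,"rz":0,"gripper":1},
    {"tx":0,"ty":0,"tz":0.025,"rx":0,"ry":0,"rz":0,"gripper":1},
    {"tx":0,"ty":0,"tz":0.008,"rx":0,"ry":0,"rz":0,"gripper":1},
    {"tx":0,"ty":0,"tz":0.004,"rx":0,"ry":0,"rz":0,"gripper":1},
    {"tx":0,"ty":0,"tz":0,"rx":0,"ry":0,"rz":0,"gripper":1},
  ],
)

```text
time_s: 16.35
ee_pos: [542.1, 40.1, 35.1]
ee_rot: [-180.0, 0.1, -170.6]
force: [-0.2, 0.1, -4.3]
gripper_width: 10.9
gripper_force: 40.0
```

```bash
python3 p.py; python3 - <<'E'
from h import *
c=grab("wrist","w7.png")
im=c["img"][0:230,140:480,::-1]
cv2.imwrite("pics/w7c.png",cv2.resize(im,None,fx=2.3,fy=2.3,interpolation=cv2.INTER_CUBIC))
E
```

```text
16.35 [542.1  40.1  35.1] [-1.800e+02  7.000e-02 -1.706e+02] [-0.2  0.1 -4.3] [-0.01  0.01  0.03] 10.91610210332561 39.999151825904846
bed frame TCP x,y -152.0 0.0 edge x -83.0
```

View pics/w7c.png

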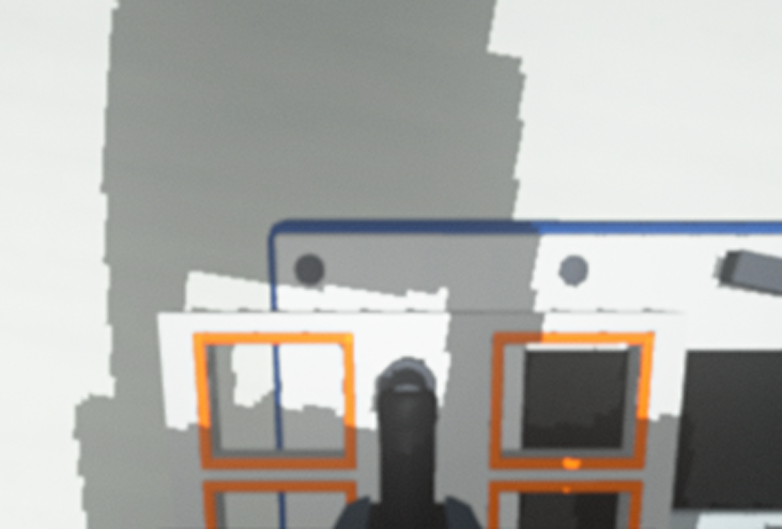

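The last view shows the gripped plate just above the bed, square to it: the plate's side edge (row 312) is parallel to the bed edge (row 227), ahead of the guides at (755,268).

>>> send_rows(
  motion=[
    {"tx":0,"ty":0,"tz":0.004,"rx":0,"ry":0,"rz":0,"gripper":1},
    {"tx":0,"ty":0,"tz":0,"rx":0,"ry":0,"rz":0,"gripper":1},
  ],
)

```text
time_s: 16.65
ee_pos: [542.1, 40.1, 32.9]
ee_rot: [-180.0, 0.1, -170.6]
force: [0.7, -0.5, -1.3]
gripper_width: 11.0
gripper_force: 40.0
```

```bash
python3 p.py
```

```text
16.65 [542.1  40.1  32.9] [-1.7999e+02  8.0000e-02 -1.7060e+02] [ 0.7 -0.5 -1.3] [ 0.02 -0.01 -0.  ] 10.966644578635915 39.99958634376526
bed frame TCP x,y -151.9 -0.0 edge x -82.9
```

>>> send_rows(
  motion=[
    {"tx":0,"ty":0.02,"tz":0.001,"rx":0,"ry":0,"rz":0,"gripper":1},
    {"tx":0,"ty":0.03,"tz":0,"rx":0,"ry":0,"rz":0,"gripper":1},
    {"tx":0,"ty":0.03,"tz":0,"rx":0,"ry":0,"rz":0,"gripper":1},
    {"tx":0,"ty":0.02,"tz":0,"rx":0,"ry":0,"rz":0,"gripper":1},
    {"tx":0,"ty":0,"tz":0,"rx":0,"ry":0,"rz":0,"gripper":1},
  ],
)

```text
time_s: 17.27
ee_pos: [534.0, 91.1, 32.9]
ee_rot: [179.9, 0.1, -170.5]
force: [-0.6, 0.3, 4.9]
gripper_width: 11.2
gripper_force: 40.0
```

```bash
python3 p.py
```

```text
17.275 [534.   91.1  32.9] [ 1.7995e+02  1.2000e-01 -1.7055e+02] [-0.6  0.3  4.9] [-0.08  0.01  0.03] 11.178285968257374 40.00119209289551
bed frame TCP x,y -100.3 -0.3 edge x -31.3
```

>>> send_rows(
  motion=[
    {"tx":0,"ty":0.016,"tz":0,"rx":0,"ry":0,"rz":0,"gripper":1},
    {"tx":0,"ty":0.016,"tz":0,"rx":0,"ry":0,"rz":0,"gripper":1},
    {"tx":0,"ty":0.014,"tz":0,"rx":0,"ry":0,"rz":0,"gripper":1},
    {"tx":0,"ty":0,"tz":0,"rx":0,"ry":0,"rz":0,"gripper":1},
  ],
)

```text
time_s: 17.77
ee_pos: [530.3, 113.1, 32.9]
ee_rot: [180.0, 0.1, -170.5]
force: [0.9, -2.0, 4.8]
gripper_width: 11.1
gripper_force: 40.0
```

```bash
python3 p.py
```

```text
17.775 [530.3 113.1  32.9] [ 1.8000e+02  1.2000e-01 -1.7054e+02] [ 0.9 -2.   4.8] [-0.52 -0.   -0.02] 11.088592187962794 40.00116527080536
bed frame TCP x,y -78.0 -0.3 edge x -9.0
```

>>> send_rows(
  motion=[
    {"tx":0,"ty":0.005,"tz":0,"rx":0,"ry":0,"rz":0,"gripper":1},
    {"tx":0,"ty":0.005,"tz":0,"rx":0,"ry":0,"rz":0,"gripper":1},
    {"tx":0,"ty":0,"tz":0,"rx":0,"ry":0,"rz":0,"gripper":1},
  ],
)

```text
time_s: 18.15
ee_pos: [529.6, 117.1, 32.9]
ee_rot: [-179.9, 0.1, -170.5]
force: [1.1, -5.0, 5.4]
gripper_width: 11.4
gripper_force: 40.0
```

```bash
python3 p.py
```

```text
18.15 [529.6 117.1  32.9] [-1.7993e+02  1.1000e-01 -1.7053e+02] [ 1.1 -5.   5.4] [-0.98 -0.08 -0.02] 11.406260554786323 40.00122606754303
bed frame TCP x,y -73.9 -0.2 edge x -4.9
```

>>> send_rows(
  motion=[
    {"tx":0,"ty":0.005,"tz":0,"rx":0,"ry":0,"rz":0,"gripper":1},
    {"tx":0,"ty":0.004,"tz":0,"rx":0,"ry":0,"rz":0,"gripper":1},
    {"tx":0,"ty":0,"tz":0,"rx":0,"ry":0,"rz":0,"gripper":1},
  ],
)

```text
time_s: 18.52
ee_pos: [529.1, 120.3, 32.9]
ee_rot: [-179.8, 0.1, -170.5]
force: [2.4, -8.8, 5.7]
gripper_width: 11.0
gripper_force: 40.0
```

```bash
python3 p.py
```

```text
18.525 [529.1 120.3  32.9] [-1.7981e+02  1.2000e-01 -1.7048e+02] [ 2.4 -8.8  5.7] [-1.68 -0.27  0.03] 11.005984664079529 40.00112771987915
bed frame TCP x,y -70.7 -0.3 edge x -1.7
```

>>> send_rows(
  motion=[
    {"tx":0,"ty":0.004,"tz":0,"rx":0,"ry":0,"rz":0,"gripper":1},
    {"tx":0,"ty":0,"tz":0,"rx":0,"ry":0,"rz":0,"gripper":1},
  ],
)

```text
time_s: 18.77
ee_pos: [528.9, 121.8, 32.9]
ee_rot: [-179.8, 0.1, -170.5]
force: [2.0, -11.4, 6.1]
gripper_width: 11.3
gripper_force: 40.0
```

```bash
python3 p.py
```

```text
18.775 [528.9 121.8  32.9] [-1.7977e+02  1.2000e-01 -1.7047e+02] [  2.  -11.4   6.1] [-1.96 -0.38 -0.04] 11.314058900836557 40.00111699104309
bed frame TCP x,y -69.1 -0.3 edge x -0.1
```

>>> send_rows(
  motion=[
    {"tx":0,"ty":-0.002,"tz":0,"rx":0,"ry":0,"rz":0,"gripper":-0.2},
    {"tx":0,"ty":0,"tz":0,"rx":0,"ry":0,"rz":0,"gripper":-0.2},
    {"tx":0,"ty":0,"tz":0,"rx":0,"ry":0,"rz":0,"gripper":-0.2},
    {"tx":0,"ty":0,"tz":0,"rx":0,"ry":0,"rz":0,"gripper":-0.3},
    {"tx":0,"ty":0,"tz":-0.06,"rx":0,"ry":0,"rz":0,"gripper":-0.3},
    {"tx":0,"ty":0,"tz":-0.1,"rx":0,"ry":0,"rz":0,"gripper":-0.3},
    {"tx":0.03,"ty":0.077,"tz":-0.01,"rx":0,"ry":0,"rz":0,"gripper":-0.3},
    {"tx":0.03,"ty":0.077,"tz":0,"rx":0,"ry":0,"rz":0,"gripper":-0.3},
    {"tx":0.03,"ty":0.075,"tz":0,"rx":0,"ry":0,"rz":0,"gripper":-0.3},
    {"tx":0,"ty":0,"tz":0,"rx":0,"ry":0,"rz":0,"gripper":-0.3},
  ],
)

```text
time_s: 20.02
ee_pos: [463.4, 229.9, 116.9]
ee_rot: [180.0, -0.0, -170.4]
force: [1.0, 0.7, -0.3]
gripper_width: 58.9
gripper_force: 0.0
```

```bash
python3 p.py; python3 - <<'E'
from h import *
import pickle
t=grab("top"); a=pickle.load(open("top.pkl","rb"))
h=cv2.cvtColor(t["img"],cv2.COLOR_RGB2HSV); m=cv2.inRange(h,(5,110,90),(18,255,255)); m[:180]=0;m[260:]=0;m[:,:240]=0;m[:,360:]=0
n,l,st,ce=cv2.connectedComponentsWithStats(m)
d=np.array([-.1633,.9866]);y=np.array([-d[1],d[0]])
for i in range(1,n):
    if st[i,4]>5: p=onz(t,st[i,:2]+(st[i,2:4]-1)/2,40)[:2]-[517.3,190]; print(st[i],(p@d).round(1),(p@y).round(1))
E
```

```text
20.025 [463.4 229.9 116.9] [ 1.7997e+02 -3.0000e-02 -1.7040e+02] [ 1.   0.7 -0.3] [0.06 0.01 0.  ] 58.91497623451375 0.0
bed frame TCP x,y 48.2 46.7 edge x 117.2
[308 195   4  10  11] -89.7 -38.6
[296 196   2   8   8] -49.6 -44.4
[294 205   5   2   6] -45.4 -26.1
[321 205   2   5   6] -123.4 -10.0
[294 208   6   8  12] -44.3 -7.3
[311 211   3   6   7] -91.2 5.8
[316 217   5   2   6] -107.9 20.8
[312 219   2   5   6] -89.4 29.2
```

>>> send_rows(
  motion=[
    {"tx":-0.0035,"ty":-0.004,"tz":0.05,"rx":0,"ry":0,"rz":0,"gripper":-0.3},
    {"tx":0,"ty":0,"tz":0.06,"rx":0,"ry":0,"rz":0,"gripper":-0.3},
    {"tx":0,"ty":0,"tz":0.036,"rx":0,"ry":0,"rz":0,"gripper":-0.3},
    {"tx":0,"ty":0,"tz":0,"rx":0,"ry":0,"rz":0,"gripper":1},
    {"tx":0,"ty":0,"tz":0,"rx":0,"ry":0,"rz":0,"gripper":1},
    {"tx":0,"ty":0,"tz":0,"rx":0,"ry":0,"rz":0,"gripper":1},
    {"tx":0,"ty":0,"tz":0,"rx":0,"ry":0,"rz":0,"gripper":1},
    {"tx":0,"ty":0,"tz":0,"rx":0,"ry":0,"rz":0,"gripper":1},
    {"tx":0,"ty":0,"tz":0,"rx":0,"ry":0,"rz":0,"gripper":1},
  ],
  grip_force=25,
)

```text
time_s: 21.2
ee_pos: [467.4, 228.9, 44.7]
ee_rot: [179.7, 0.1, -170.7]
force: [-0.9, 7.3, 0.8]
gripper_width: 16.0
gripper_force: 25.0
```

```bash
python3 p.py; python3 - <<'E'
from h import *
s=env.state()
d=np.array([-.1633,.9866]);y=np.array([-d[1],d[0]]); L=np.array([509.8,235.4])
th=np.radians(s["ee_rot"][2]); X=np.array([np.cos(th),np.sin(th)]);Y=np.array([np.sin(th),-np.cos(th)])
A=np.radians(np.linspace(0,180,19)); P=[L+45*(np.sin(a)*d+np.cos(a)*y) for a in A]
for i in range(18): D=P[i+1]-P[i]; print(10*i+10,(D@X/500).round(4),(D@Y/500).round(4),P[i+1].round(1))
E
```

```text
21.2 [467.4 228.9  44.7] [ 1.7975e+02  1.3000e-01 -1.7069e+02] [-0.9  7.3  0.8] [ 1.38  0.27 -0.07] 16.01648298827347 24.99818699900061
bed frame TCP x,y 46.6 42.9 edge x 115.6
10 -0.0013 0.0156 [464.8 235.9]
20 -0.004 0.0152 [465.6 243.7]
30 -0.0066 0.0142 [467.7 251.2]
40 -0.009 0.0129 [471.1 258.3]
50 -0.0111 0.0111 [475.6 264.7]
60 -0.0128 0.009 [481.2 270.2]
70 -0.0142 0.0067 [487.7 274.6]
80 -0.0151 0.0041 [494.9 277.8]
90 -0.0156 0.0014 [502.5 279.8]
100 -0.0156 -0.0013 [510.3 280.4]
110 -0.0152 -0.004 [518.1 279.6]
120 -0.0142 -0.0066 [525.6 277.5]
130 -0.0129 -0.009 [532.7 274.1]
140 -0.0111 -0.0111 [539.1 269.6]
150 -0.009 -0.0128 [544.6 264. ]
160 -0.0067 -0.0142 [549.  257.5]
170 -0.0041 -0.0151 [552.2 250.3]
180 -0.0014 -0.0156 [554.2 242.7]
```

>>> send_rows(
  motion=[
    {"tx":-0.0013,"ty":0.0186,"tz":0,"rx":0,"ry":0,"rz":0,"gripper":1},
    {"tx":-0.004,"ty":0.0152,"tz":0,"rx":0,"ry":0,"rz":0,"gripper":1},
    {"tx":-0.0066,"ty":0.0142,"tz":0,"rx":0,"ry":0,"rz":0,"gripper":1},
    {"tx":-0.009,"ty":0.0129,"tz":0,"rx":0,"ry":0,"rz":0,"gripper":1},
    {"tx":-0.0111,"ty":0.0111,"tz":0,"rx":0,"ry":0,"rz":0,"gripper":1},
    {"tx":-0.0128,"ty":0.009,"tz":0,"rx":0,"ry":0,"rz":0,"gripper":1},
  ],
)

```text
time_s: 21.95
ee_pos: [482.2, 270.5, 44.6]
ee_rot: [180.0, -0.0, -170.6]
force: [-1.2, -2.0, 6.0]
gripper_width: 16.1
gripper_force: 25.0
```

```bash
python3 p.py
```

```text
21.95 [482.2 270.5  44.6] [ 1.8000e+02 -3.0000e-02 -1.7058e+02] [-1.2 -2.   6. ] [-0.37  0.19  0.03] 16.061547911939996 25.002068113535643
bed frame TCP x,y 85.2 21.5 edge x 154.2
```

>>> send_rows(
  motion=[
    {"tx":-0.0142,"ty":0.0067,"tz":0,"rx":0,"ry":0,"rz":0,"gripper":1},
    {"tx":-0.0151,"ty":0.0041,"tz":0,"rx":0,"ry":0,"rz":0,"gripper":1},
    {"tx":-0.0156,"ty":0.0014,"tz":0,"rx":0,"ry":0,"rz":0,"gripper":1},
    {"tx":-0.0156,"ty":-0.0013,"tz":0,"rx":0,"ry":0,"rz":0,"gripper":1},
    {"tx":-0.0152,"ty":-0.004,"tz":0,"rx":0,"ry":0,"rz":0,"gripper":1},
    {"tx":-0.0142,"ty":-0.0066,"tz":0,"rx":0,"ry":0,"rz":0,"gripper":1},
  ],
)

```text
time_s: 22.7
ee_pos: [526.1, 279.1, 44.6]
ee_rot: [179.9, -0.1, -170.6]
force: [-4.2, 2.3, 7.5]
gripper_width: 16.2
gripper_force: 25.0
```

```bash
python3 p.py
```

```text
22.7 [526.1 279.1  44.6] [ 1.7987e+02 -6.0000e-02 -1.7063e+02] [-4.2  2.3  7.5] [0.31 0.66 0.02] 16.17130700191812 25.00104972627014
bed frame TCP x,y 86.4 -23.3 edge x 155.4
```

>>> send_rows(
  motion=[
    {"tx":-0.0129,"ty":-0.009,"tz":0,"rx":0,"ry":0,"rz":0,"gripper":1},
    {"tx":-0.0111,"ty":-0.0111,"tz":0,"rx":0,"ry":0,"rz":0,"gripper":1},
    {"tx":-0.009,"ty":-0.0128,"tz":0,"rx":0,"ry":0,"rz":0,"gripper":1},
    {"tx":-0.0067,"ty":-0.0142,"tz":0,"rx":0,"ry":0,"rz":0,"gripper":1},
    {"tx":-0.0041,"ty":-0.0151,"tz":0,"rx":0,"ry":0,"rz":0,"gripper":1},
    {"tx":-0.0014,"ty":-0.0156,"tz":0,"rx":0,"ry":0,"rz":0,"gripper":1},
    {"tx":0,"ty":0,"tz":0,"rx":0,"ry":0,"rz":0,"gripper":1},
  ],
)

```text
time_s: 23.58
ee_pos: [556.0, 244.4, 44.6]
ee_rot: [179.9, 0.1, -170.6]
force: [-0.0, 2.3, 5.2]
gripper_width: 16.0
gripper_force: 25.0
```

```bash
python3 p.py
```

```text
23.575 [556.  244.4  44.6] [ 1.7988e+02  1.2000e-01 -1.7061e+02] [-0.   2.3  5.2] [ 0.34 -0.    0.02] 16.048201141671708 25.000444119796157
bed frame TCP x,y 47.3 -47.1 edge x 116.3
```

>>> send_rows(
  motion=[
    {"tx":0,"ty":-0.005,"tz":0,"rx":0,"ry":0,"rz":0,"gripper":1},
    {"tx":0,"ty":-0.004,"tz":0,"rx":0,"ry":0,"rz":0,"gripper":1},
    {"tx":0,"ty":0,"tz":0,"rx":0,"ry":0,"rz":0,"gripper":1},
  ],
)

```text
time_s: 23.95
ee_pos: [556.3, 243.2, 44.7]
ee_rot: [179.5, 0.1, -170.7]
force: [-2.5, 13.5, 3.4]
gripper_width: 15.9
gripper_force: 25.0
```

```bash
python3 p.py
```

```text
23.95 [556.3 243.2  44.7] [ 1.7953e+02  1.4000e-01 -1.7074e+02] [-2.5 13.5  3.4] [ 2.53  0.43 -0.01] 15.864699080361762 25.000066378852352
bed frame TCP x,y 46.1 -47.1 edge x 115.1
```

>>> send_rows(
  motion=[
    {"tx":0,"ty":0.006,"tz":0,"rx":0,"ry":0,"rz":0,"gripper":-0.3},
    {"tx":0,"ty":0,"tz":0,"rx":0,"ry":0,"rz":0,"gripper":-0.3},
    {"tx":0,"ty":0,"tz":0,"rx":0,"ry":0,"rz":0,"gripper":-0.3},
    {"tx":0,"ty":0,"tz":0,"rx":0,"ry":0,"rz":0,"gripper":-0.3},
    {"tx":0,"ty":0,"tz":-0.1,"rx":0,"ry":0,"rz":0,"gripper":-0.3},
    {"tx":0,"ty":0,"tz":-0.12,"rx":0,"ry":0,"rz":0,"gripper":-1},
    {"tx":0,"ty":0,"tz":-0.12,"rx":0,"ry":0,"rz":0,"gripper":-1},
    {"tx":-0.03,"ty":-0.08,"tz":0,"rx":0,"ry":0,"rz":0,"gripper":-1},
    {"tx":-0.03,"ty":-0.08,"tz":0,"rx":0,"ry":0,"rz":0,"gripper":-1},
    {"tx":-0.03,"ty":-0.08,"tz":0,"rx":0,"ry":0,"rz":0,"gripper":-1},
    {"tx":0,"ty":0,"tz":0,"rx":0,"ry":0,"rz":0,"gripper":-1},
    {"tx":0,"ty":0,"tz":0,"rx":0,"ry":0,"rz":0,"gripper":-1},
  ],
)

```text
time_s: 25.45
ee_pos: [619.3, 130.3, 213.7]
ee_rot: [180.0, -0.0, -170.6]
force: [-0.1, 0.1, -0.4]
gripper_width: 91.0
gripper_force: 0.0
```

```bash
python3 p.py; python3 - <<'E'
from h import *
c=grab("wrist","w8.png"); h=cv2.cvtColor(c["img"],cv2.COLOR_RGB2HSV)
d=np.array([-.1633,.9866]);y=np.array([-d[1],d[0]])
B=lambda p,z:(lambda r:(round(r@d,1),round(r@y,1)))(onz(c,p,z)[:2]-[517.3,190])
def comps(m,amin):
    n,l,st,ce=cv2.connectedComponentsWithStats(m)
    return [(st[i].tolist(),st[i,:2]+(st[i,2:4]-1)/2) for i in range(1,n) if st[i,4]>amin]
for s,p in comps(cv2.inRange(h,(5,110,60),(18,255,255)),60): print("rim",s,B(p,40))
for s,p in comps(cv2.inRange(h,(55,110,60),(85,255,255)),20): print("green",s,B(p,30))
for s,p in comps(cv2.inRange(h,(0,150,80),(3,255,255))|cv2.inRange(h,(176,150,80),(180,255,255)),20): print("red",s,B(p,30))
k=cv2.inRange(h,(0,0,0),(180,255,62)); k[215:]=0
for s,p in comps(k,60): print("dark",s,B(p,92))
for n,P in(("lock",[509.8,235.4,52]),("a180 knob",[554.2,242.7,92.5])): print(n,proj(c,P))
E
```

```text
25.45 [619.3 130.3 213.7] [ 1.7997e+02 -4.0000e-02 -1.7064e+02] [-0.1  0.1 -0.4] [0.02 0.06 0.04] 90.97562418828034 0.0
bed frame TCP x,y -75.5 -90.8 edge x -6.5
rim [623, 3, 17, 128, 644] (np.float64(256.6), np.float64(31.9))
rim [343, 41, 28, 36, 279] (np.float64(-34.0), np.float64(40.0))
rim [272, 42, 38, 36, 397] (np.float64(-103.4), np.float64(39.0))
rim [274, 81, 37, 34, 437] (np.float64(-102.5), np.float64(0.9))
rim [343, 80, 37, 34, 421] (np.float64(-28.0), np.float64(1.9))
rim [343, 117, 25, 32, 218] (np.float64(-33.4), np.float64(-36.2))
rim [275, 118, 36, 32, 355] (np.float64(-102.7), np.float64(-37.2))
rim [287, 317, 59, 17, 129] (np.float64(-77.0), np.float64(-279.4))
green [405, 36, 9, 8, 51] (np.float64(22.6), np.float64(60.4))
green [531, 172, 105, 34, 434] (np.float64(240.3), np.float64(-101.9))
red [399, 150, 7, 7, 33] (np.float64(22.7), np.float64(-59.8))
red [47, 220, 10, 9, 74] (np.float64(-399.2), np.float64(-145.6))
red [279, 253, 28, 5, 137] (np.float64(-106.2), np.float64(-186.5))
red [348, 288, 26, 12, 253] (np.float64(-19.5), np.float64(-240.1))
red [251, 293, 26, 12, 228] (np.float64(-144.9), np.float64(-247.1))
red [278, 310, 28, 23, 473] (np.float64(-109.3), np.float64(-280.3))
dark [318, 45, 10, 85, 369] (np.float64(-70.5), np.float64(6.9))
dark [277, 51, 29, 23, 637] (np.float64(-99.1), np.float64(28.4))
dark [0, 87, 25, 82, 508] (np.float64(-364.6), np.float64(-29.3))
lock [433.27974128  97.56449994]
a180 knob [443.84138254 144.03279179]
```

```bash
python3 -c "
from workcell import env
print(env.job_done())"
```

```text
the job is handed in; nothing more can be done
None
```

The job is handed in at about 25 s of the 67 s allowed. The six-cavity plate measures home against the stop (about 1 mm off centre), the cam lock was turned until it hit its end, and everything is released; I got no verdict back from the judging.

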